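# Clamp the tin row with the cam-lock stop

### The arm

A 6-joint arm with a two-finger parallel gripper is mounted at the origin on a cart in front of the work surface, level with it; the furniture and walls round the work are solid. World frame = base frame: x ahead of the robot, y to its left, z up, the work surface at z = 0. Lengths are in mm, angles in rad, forces in N, time in s.
With the tool pointing down it reaches from about 325 to 850 mm from the base axis. Payload 4.4 kg.
Tool frame: the origin (TCP) lies midway between the tips of the shut fingers; the grasp point (between the pads) lies 19 mm behind it; z points along the fingers, y is the line along which they close (so a half turn about z gives the same grasp; the last joint's range is limited). The gripper opens to 94 mm and grips with 3 to 60 N. Pads are 16 mm wide; open, the fingers measure 119 mm over their backs; the gripper's body (75 mm by 177 mm) begins 78 mm behind the grasp point.
Start: joints at [1.167, 0.207, 1.542, -0, 1.393, -0.15], TCP at [144.383, 556.579, 205.447] pointing down, gripper open.
Joint ranges: [-2.73, 2.73], [-0.86, 2.22], [0.23, 2.46], [-1.11, 4.25], [0.08, 2.63], [-2.82, 2.82]. Speed limits (rad/s): [2.79, 2.79, 3.14, 3.14, 3.14, 3.14].

### API

Orientations are given as a rotation vector (axis times angle).
In Python, from bench import telemetry, eyes, order gives the robot as it stands.
- The arm moves only by the tool servo_tool, never from a script. Its argument "rows" is a list that holds one entry, the list of rows, each a list of 4 numbers: the shift along the tool's x, y, z in m, then the turn about the tool's z in rad. A call has 1 to 20 rows; each row shifts and turns the commanded pose from where the row before left it, along the tool's axes as they then stand; what a row does not reach is not made up. A row lasts 1/10 s, in which the tool goes at most 50 mm and 8.59 degrees, less where a joint would pass 70% of its speed; a pose out of reach is approached as far as the arm can. A call with a gripper value outside its range is refused whole. "gripper" is the closure, from -1 (fully open) to 1 (shut), set as the call begins (left out, the last holds). The fingers move at their own pace and stop on an object; "squeeze" is the grip in N (left out, the last holds). Time passes only in rows, so rows that do not move let the fingers close. It gives the time, the measured TCP pose, the force, the opening and the grip force at its end, in the units of the state.
- telemetry.get_state(): the state, without advancing time (a new reading comes with each control period).
- eyes.capture(name): name is "scene" or "top" or "wrist"; returns the picture (400x640x3 uint8, red, green, blue); there is no depth.
- eyes.camera_params(name): a dict with "fx", "fy", "cx", "cy" (pixels), "k1" (the pictures are not rectified: a ray, as slopes to the right and down, at radius r is drawn at 1 + k1 r^2 times it, then the intrinsics apply), "R" (3x3) and "t" (3): a world point X has camera coordinates R X + t. Camera axes: x right, y down, z forward; pixel columns grow to the right and rows downward; lengths in mm; the calibration is good to about 2 mm. A picture is of the moment at which its call begins: read the wrist's pose just before it. camera_params takes no time and is no camera call; for the wrist camera it gives the pose at the moment of the call.
- order.close_job(): hands the job in; it is judged then, once.
The state is a dict: "time": time; "joints": joint angles; "joint_vel": joint speeds; "tau": joint torques, N m; "tcp_pos": TCP position; "tool_rot": TCP orientation; "wrist_force": force on the tool from outside, world axes, zero at the start; "wrist_torque": the same for the moment, N m; "finger_gap": opening from 0.0 (shut) to 1.0 (fully open); "gripper_force": force on a finger pad.
Only numpy, scipy, OpenCV 4.12 (cv2) and the standard library are available. Lean on these libraries where they do the work, as an engineer would, in place of code of your own. Each camera call takes 0.05 s, during which the arm holds its last target. There are 200 camera calls.

### The job

Stand the loose tin upright on the rack between the tin already there and the sliding stop and let go of it. Push the stop along its rail until both tins are tight against the end bumper and the stop's sprung pad is pressed in about half way, not bottomed out. Then flip the cam lever fully down to clamp the stop, squeezing the tins gently and leaving the salt shaker and the spice jar where they stand.

Things in the scene. Friction and masses are not known exactly. Their poses are not given: they have to be found in the camera images.
- rack: Tin rack fixed to the worktop, light wooden base 100 (x) x 300 (y) x 8 mm, turned up to 0.22 rad. Origin: centre of its underside; y runs along the rail to the end bumper, x away from the robot. Front lip x = -50 to -45 mm, 21 mm high; aluminium rail x = 29 to 45 mm, 36 mm high (above the worktop)
- rack_floor (a point): Middle of the channel in which the tins stand, on the base's top: at rack x = -10, y = 0, z = 8 mm; the channel runs along rack y
- rack_end (a point): Tin-side face of the fixed end bracket (rack y = 137 mm, 52 mm high, at the middle of the bumper). A rubber bumper on a screw stands out from it: the bumper's face may be anywhere from rack y = 110 to 130 mm. This setting is not reported; the row must be pushed home by feel
- tin_a: Tin already on the rack, 57 mm diameter, 72 mm high; origin at the centre of its underside. At first at rack y = 67 to 80 mm, up to 35 mm short of the bumper; slides easily
- tin_b: Loose tin of the same kind, 57 mm diameter, 72 mm high, 0.1 to 0.15 kg, on the worktop to the right of the rack; origin at the centre of its underside. Must go on the rack
- salt_shaker: Bystander: glass salt shaker with grey top, 44 mm diameter, 90 mm high; origin at the centre of its underside
- spice_jar: Bystander: glass spice jar with red cap, 45 mm diameter, 106 mm high; origin at the centre of its underside
- stop (a joint): Travel of the black sliding stop along the rack's +y towards the bumper, 0 to 0.115 m; starts at 0 to 0.02. Unclamped it slides against 10 N of dry friction and stays where it is left, also against the pad's spring; the push needed is 10 N plus the pad's force. At value 0 its unpressed pad face is at rack y = -75 mm
- stop_push (a point): Centre of the flat outer face (towards rack -y) of the stop, where to push it; this face spans rack x = -44 to 24 mm and is 12 to 44 mm above the worktop. The unpressed pad face is 66 mm further along rack +y, the lever's swing plane 24 mm further
- pad: Rubber-faced sprung pressure plate on the tin side of the stop, 62 wide x 30 mm high. Origin: below the middle of its tin-side face, at the level of the rack base's top; 66 mm along rack +y from stop_push when unpressed. It yields 12 mm towards rack -y before it bottoms; spring 0.6 N per mm: 3.6 N half way, 7.2 N at the end. Merely sliding the tins takes under 2 N
- lever (a joint): Cam lever angle (rad): 0 = raised 1.25 rad above level (open), 1.25 = level, pointing to rack -x across the stop (fully down, clamped); end of travel 1.27. It starts at 0 to 0.3 and stays where it is left; the cam bites from about 0.4. To flip it, press its handle towards rack -x and down, with up to about 10 N at the handle
- lever_hinge (a point): Lever's hinge axis, parallel to rack y, above the rail, 48 mm above the worktop
- lever_tip (a point): Middle of the lever's round black handle (12 mm thick, 30 mm long), 64 mm from the hinge; it moves on an arc about lever_hinge towards rack -x. Fully down it is 53 mm above the worktop
Things that resemble listed ones, but are neither listed nor needed, are in the scene too. What is shaped like the tin_b but turquoise is not meant.

How it is judged (in metres and radians):
On the way, in this order (a step that is already met when the one before it is completed fails the run):
1. the loose tin stands on the rack between the other tin and the stop, let go of (z of tin_b in the frame of rack between 0.005 and 0.011 m and x of tin_b in the frame of rack between -0.022 and 0.003 m and z of tin_b in the frame of tin_a below 0.003 m and horizontal distance between tin_b and tin_a below 0.135 m and y of tin_b in the frame of pad above 0.027 m and angle between tin_b's own z axis and vertical below 0.1 rad and contact force between the fingers and tin_b below 0.2 N), for 0.2 s.
2. the stop, still unclamped, presses the row tight with its pad (contact force between pad and tin_b between 2.2 and 7 N and horizontal distance between tin_b and tin_a below 0.0605 m and value of joint lever below 0.6 rad), for 0.3 s.
3. the cam lever is fully down (value of joint lever above 1.12 rad), for 0.2 s.
At the end, for the whole second after the job is handed in: Lever within 0.13 rad of level or beyond; both tins upright (within 0.08 rad) on the rack's base, touching each other and pushed home to the bumper, at rest; the pad presses on the loaded tin with 2.2 to 7 N (pressed in about 4 to 11.5 mm of its 12 mm) (value of joint lever above 1.12 rad and contact force between pad and tin_b between 2.2 and 7 N and horizontal distance between tin_b and tin_a below 0.0605 m and z of tin_b in the frame of rack between 0.005 and 0.011 m and angle between each of tin_a, tin_b's own z axis and vertical below 0.08 rad and linear speed of each of tin_a, tin_b below 0.01 m/s).
It fails at once if the pad squeezes the tin with more than 25 N (contact force between pad and tin_b above 25 N).
It fails at once if the salt shaker is moved more than 30 mm or knocked over (distance of salt_shaker from where it was at the start of the episode above 0.03 m or angle between salt_shaker's own z axis and vertical above 0.5 rad).
It fails at once if the spice jar is moved more than 30 mm or knocked over (distance of spice_jar from where it was at the start of the episode above 0.03 m or angle between spice_jar's own z axis and vertical above 0.5 rad).
It also fails if it takes over 58 s, if anything falls off the work surface, if the arm or the gripper's body presses on something with over 40 N, if the wrist force passes 120 N, or if a joint passes its speed limit or range.

## Working session

There is one attempt and no reset: what is moved stays moved. The work goes in short steps, Python scripts to look and compute and a tool call to move; the robot and the scene stay as the last step left them, time stands still between calls to the robot, and variables do not carry over. Pictures are saved under pics/ and viewed, at most 10 in all, crops included, and the job is handed in when it is done.

Besides the shell and the picture viewer there is one more tool, called after ">>>" by a JSON object that holds its "fn" and its "kwargs". servo_tool: Moves the arm, as the interface text tells. Its arguments: {"type":"object","properties":{"rows":{"type":"array"},"gripper":{"type":"number"},"squeeze":{"type":"number"}},"required":["rows"]}

```bash
ls; mkdir -p pics; python3 - <<'E'
from bench import telemetry, eyes
import cv2, numpy as np
s=telemetry.get_state(); print(s)
for n in("scene","top"):
    im=eyes.capture(n); cv2.imwrite(f"pics/{n}0.png",im[...,::-1]); print(n,eyes.camera_params(n))
E
```

```text
pics
{'time': 0.0, 'joints': array([ 1.16648439e+00,  2.07396343e-01,  1.54292477e+00,  7.50405783e-06,
        1.39350424e+00, -1.50454942e-01]), 'joint_vel': array([ 0.0006599 ,  0.00079106,  0.00295613,  0.00025036,  0.00015224,
       -0.00100256]), 'tau': array([ 3.56242617e-04, -3.70885170e+01, -2.81414258e+01,  6.98701129e-02,
        3.62397835e-02, -1.73755025e-04]), 'tcp_pos': array([144.07117708, 555.83465171, 204.31809513]), 'tool_rot': array([-0.39761132, -3.11570417,  0.00336922]), 'wrist_force': array([-0.61966649,  0.00597192,  0.59294868]), 'wrist_torque': array([-0.01526643, -0.04217108,  0.02019006]), 'gripper_force': 0.0, 'finger_gap': 0.9975044024232138}
scene {'fx': 477.6645545087018, 'fy': 477.6645545087018, 'cx': 318.01221997810086, 'cy': 206.64330195467562, 'k1': -0.06833580359610217, 'R': array([[ 0.97580551, -0.21749588, -0.02234156],
       [-0.10581613, -0.38037244, -0.9187599 ],
       [ 0.19132838,  0.89889507, -0.3941841 ]]), 't': array([-466.42268657,   87.54247304, 1920.96371472])}
top {'fx': 419.6788545096503, 'fy': 419.6788545096503, 'cx': 318.58298110032155, 'cy': 204.96699346754795, 'k1': 0.020205489526977077, 'R': array([[ 0.18721876, -0.98229442, -0.00684143],
       [-0.85375213, -0.15926688, -0.49572307],
       [ 0.4858564 ,  0.09864954, -0.8684537 ]]), 't': array([-202.54837132,  405.66006485, 1395.54584601])}
```

View pics/top0.png

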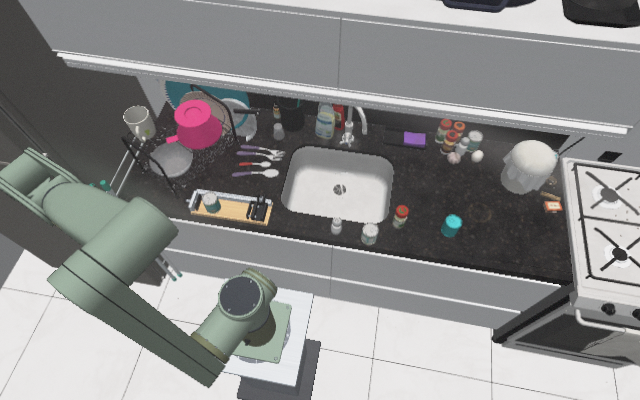

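View pics/scene0.png

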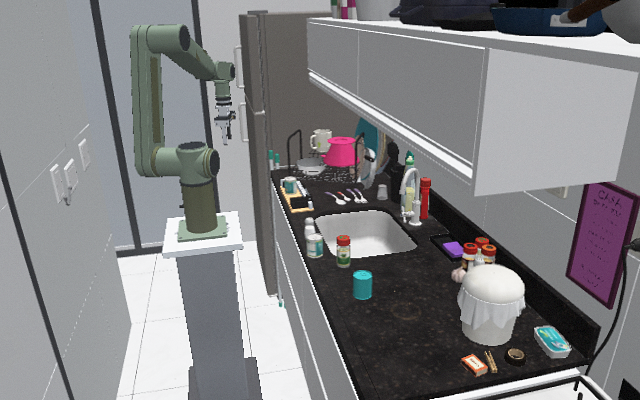

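The top view shows the rack at (190–272, 190–222) with tin_a at (211,202) and the stop at about (258,208). Further right are the salt shaker (337,226), a white/teal tin (370,233), the spice jar (401,216) and an all‑turquoise tin (452,226). The candidates for tin_b are (370,233) and (452,226). The turquoise one is excluded by the task, so (370,233) fits, and I'll confirm it in a crop.

```bash
cat > h.py <<'E'
import numpy as np, cv2
from bench import telemetry, eyes
def ray(P,u,v):
    K=np.array([[P['fx'],0,P['cx']],[0,P['fy'],P['cy']],[0,0,1]])
    d=np.array([P['k1'],0,0,0,0.])
    x=cv2.undistortPoints(np.array([[[u,v]]],float),K,d)[0,0]
    R=np.array(P['R']);t=np.array(P['t'])
    return -R.T@t, R.T@np.array([x[0],x[1],1])
def onz(P,u,v,z):
    o,d=ray(P,u,v); return o+d*(z-o[2])/d[2]
def proj(P,X):
    K=np.array([[P['fx'],0,P['cx']],[0,P['fy'],P['cy']],[0,0,1]])
    R=np.array(P['R'])
    return cv2.projectPoints(np.atleast_2d(np.array(X,float)),cv2.Rodrigues(R)[0],np.array(P['t'],float),K,np.array([P['k1'],0,0,0,0.]))[0][:,0]
E
python3 - <<'E'
from h import *
P=eyes.camera_params("top");S=eyes.camera_params("scene")
for n,u,v,z in [("rackNW",190,190,8),("tinA top",211,197,72),("stop",259,205,40),("salt base",337,234,0),("tinB top",370,227,72),("spice top",401,209,106),("decoy top",453,219,72),("rack bl",190,214,8),("rack br",270,222,8)]: print(n,onz(P,u,v,z).round())
im=cv2.imread("pics/top0.png");sc=cv2.imread("pics/scene0.png")
a=cv2.resize(im[180:250,180:290],(800,509),interpolation=cv2.INTER_CUBIC)
cv2.imwrite("pics/c1.png",a)
b=cv2.resize(im[190:250,320:480],(800,300),interpolation=cv2.INTER_CUBIC)
c=cv2.resize(sc[170:300,270:390],(277,300),interpolation=cv2.INTER_CUBIC)
d=cv2.resize(sc[170:220,275:375],(523,300)[0:2],interpolation=cv2.INTER_CUBIC)
cv2.imwrite("pics/c2.png",np.vstack([b,np.hstack([c,d])]))
E
```

```text
rackNW [465. 397.   8.]
tinA top [416. 280.  72.]
stop [432. 104.  40.]
salt base [ 386. -202.    0.]
tinB top [ 400. -317.   72.]
spice top [ 474. -415.  106.]
decoy top [ 487. -605.   72.]
rack bl [363. 361.   8.]
rack br [385.  53.   8.]
```

View pics/c1.png

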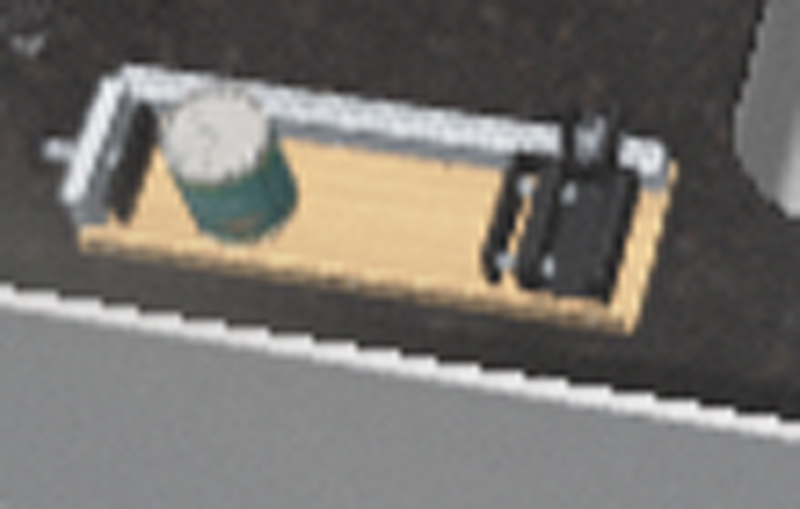

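View pics/c2.png

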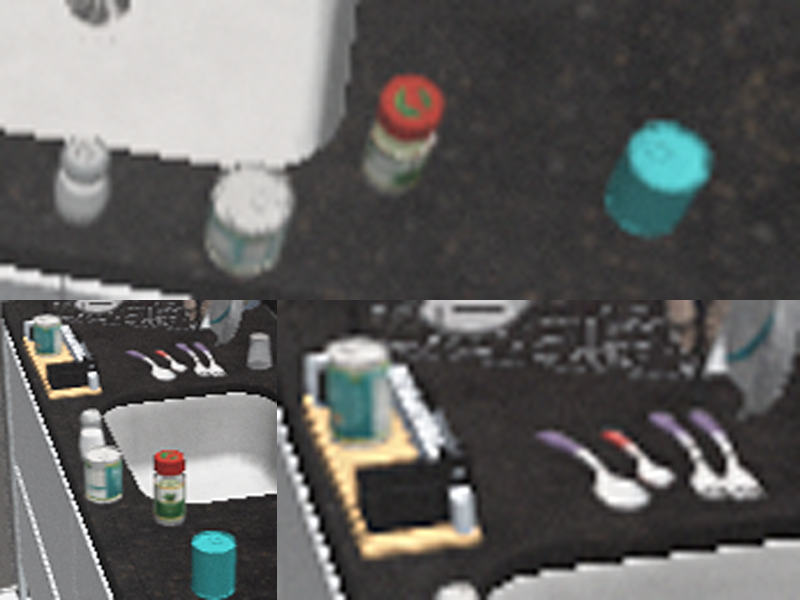

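c2 confirms it. The tin with the white lid and teal label at top (370,233) is of tin_a's kind, so that is tin_b; the plain turquoise one at (452,226) is the decoy. c1 shows tin_a near the bumper at top (211,197), the pad face at about (248,211), the lever standing at about (261,198) and the push face at about (266,213). Next I'll look with the wrist camera.

```bash
python3 - <<'E'
from h import *
from scipy.spatial.transform import Rotation as Rn
s=telemetry.get_state();W=eyes.camera_params("wrist")
M=Rn.from_rotvec(s['tool_rot']).as_matrix();R=np.array(W['R']);c=-R.T@np.array(W['t'])
print(W['fx'],W['k1'],"cam in tool",(M.T@(c-s['tcp_pos'])).round(1),"\n",(R@M).round(3))
# move to TCP over rack viewing point, tool x axes
print(M.round(3))
for tgt in [(340,200,300)]:
    print((M.T@(np.array(tgt)-s['tcp_pos'])).round(1))
E
```

```text
287.3415429853913 -0.04519177813440943 cam in tool [  70.9    0.5 -177.9] 
 [[-0.     1.    -0.001]
 [-0.969 -0.    -0.248]
 [-0.248  0.001  0.969]]
[[-0.968  0.251 -0.001]
 [ 0.251  0.968 -0.002]
 [ 0.    -0.002 -1.   ]]
[-279.  -295.5  -95.1]
```

>>> {"fn": "servo_tool", "kwargs": {"rows": [[[-0.0364,-0.0325,-0.0026,0],[-0.0364,-0.0325,-0.0026,0],[-0.0364,-0.0325,-0.0026,0],[-0.0364,-0.0325,-0.0026,0],[-0.0364,-0.0325,-0.0026,0],[-0.0364,-0.0325,-0.0026,0],[-0.0364,-0.0325,-0.0026,0],[-0.0364,-0.0325,-0.0026,0],[-0.0364,-0.0325,-0.0026,0],[-0.0364,-0.0325,-0.0026,0],[0,0,0,0.146],[0,0,0,0.146],[0,0,0,0.146],[0,0,0,0.146],[0,0,0,0.146],[0,0,0,0.146],[0,0,0,0.146],[0,0,0,0.146],[0,0,0,0.146],[0,0,0,0]]], "gripper": -1}}

```text
time: 2.1
tcp_pos: [414.7, 150.5, 231.0]
tool_rot: [-2.217, -2.225, 0.001]
wrist_force: [-0.5, -0.5, 0.3]
finger_gap: 1.001
gripper_force: 0.0
```

```bash
cat >> h.py <<'E'
import json
def snap(tag):
    s=telemetry.get_state();W=eyes.camera_params("wrist");im=eyes.capture("wrist")
    cv2.imwrite(f"pics/{tag}.png",im[...,::-1]);json.dump({k:np.array(v).tolist() for k,v in W.items()},open(f"pics/{tag}.json","w"))
    print(s['time'],s['tcp_pos'].round(1),s['tool_rot'].round(4),s['wrist_force'].round(2),s['finger_gap'],s['gripper_force'])
def load(tag): return cv2.imread(f"pics/{tag}.png"),json.load(open(f"pics/{tag}.json"))
E
python3 -c "
from h import *
snap('w1')"
```

```text
2.1 [414.7 150.5 231. ] [-2.2174e+00 -2.2247e+00  1.2000e-03] [-0.47 -0.48  0.32] 1.0010797986693025 0.0
```

View pics/w1.png

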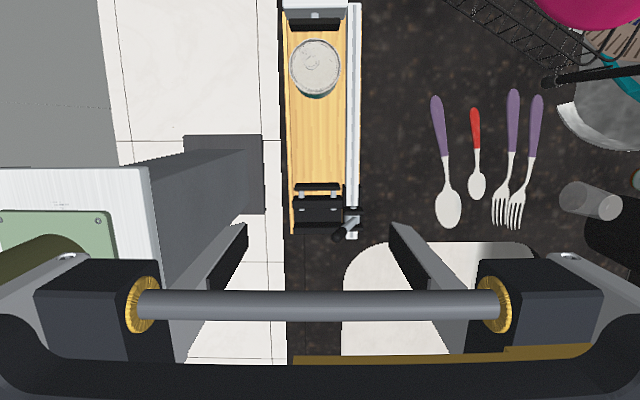

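The wrist view shows the rack upright in the picture at u≈285–361: bumper at (318,20), tin_a top at about (316,65), pad at about (318,187), stop at about (318,212) and lever at about (348,225). I'll enlarge it and measure.

```bash
python3 - <<'E'
from h import *
im,W=load('w1')
a=[cv2.resize(im[y:y+123,275:375],(400,492),interpolation=cv2.INTER_CUBIC) for y in(0,123)]
cv2.imwrite("pics/c3.png",np.hstack(a))
hsv=cv2.cvtColor(im,cv2.COLOR_BGR2HSV)
for v in (110,140,170): print(v,[tuple(int(q) for q in im[v,u]) for u in list(range(278,296))],'|',[tuple(int(q) for q in im[v,u]) for u in range(338,366)])
E
```

```text
110 [(238, 241, 243), (233, 240, 243), (21, 19, 23), (41, 42, 45), (47, 50, 54), (48, 50, 53), (40, 35, 36), (84, 126, 160), (147, 223, 255), (151, 225, 249), (141, 216, 243), (112, 169, 211), (111, 167, 210), (127, 191, 230), (123, 185, 227), (124, 190, 229), (125, 189, 228), (117, 177, 220)] | [(123, 187, 227), (133, 205, 238), (140, 212, 241), (137, 208, 239), (135, 205, 238), (137, 211, 242), (134, 199, 239), (115, 137, 161), (86, 79, 69), (200, 195, 189), (238, 237, 235), (236, 236, 234), (236, 235, 234), (214, 212, 209), (192, 186, 182), (189, 184, 178), (185, 181, 174), (222, 222, 220), (230, 230, 228), (232, 230, 229), (243, 239, 235), (205, 227, 238), (96, 120, 138), (38, 38, 42), (47, 48, 49), (53, 55, 56), (44, 46, 50), (48, 51, 53)]
140 [(82, 86, 90), (89, 93, 96), (83, 88, 90), (29, 32, 36), (50, 49, 55), (46, 51, 53), (46, 47, 48), (35, 29, 25), (98, 143, 179), (146, 221, 253), (146, 222, 248), (142, 215, 243), (119, 179, 221), (113, 170, 213), (128, 195, 232), (123, 187, 228), (124, 189, 228), (124, 186, 226)] | [(133, 201, 235), (136, 206, 239), (137, 208, 239), (135,
[... 449 characters left out ...]
3, 217), (11, 13, 14), (47, 50, 52), (53, 53, 57), (53, 52, 56), (54, 55, 58), (47, 44, 43), (71, 93, 114), (123, 182, 231), (145, 220, 249), (145, 222, 246), (125, 191, 228), (105, 158, 201), (128, 193, 231), (123, 186, 226), (119, 181, 223)] | [(124, 189, 228), (125, 191, 229), (123, 187, 227), (128, 194, 232), (135, 208, 240), (140, 216, 247), (125, 175, 221), (98, 99, 98), (180, 171, 161), (238, 236, 233), (239, 239, 238), (236, 235, 234), (233, 232, 230), (218, 215, 213), (194, 189, 183), (193, 188, 183), (219, 218, 216), (233, 232, 231), (235, 234, 232), (246, 241, 238), (209, 228, 236), (73, 124, 156), (35, 29, 29), (45, 48, 51), (44, 47, 51), (49, 50, 53), (47, 50, 55), (51, 56, 58)]
```

View pics/c3.png

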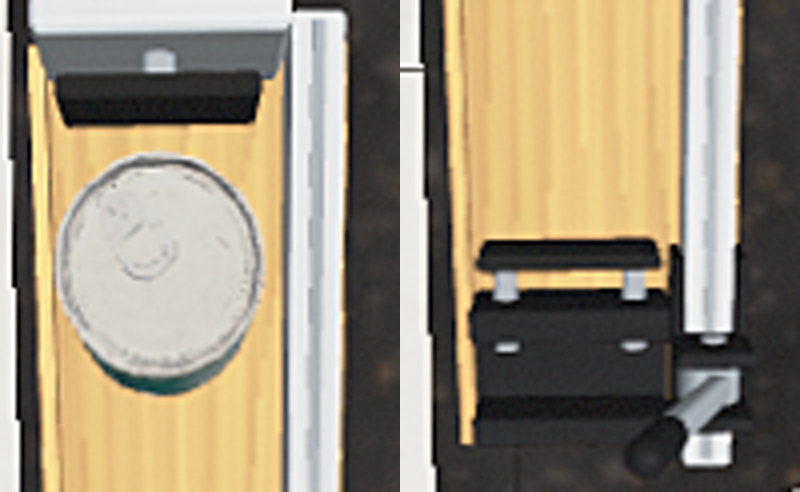

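The crop shows the bracket's top edge at (282–347, 7), tin_a's lid circle centred near (315,67), the bumper at v≈31, the pad at v≈183–190, the stop's outer edge at v≈233 and the lever handle at about (338,234).

```bash
python3 - <<'E'
from h import *
im,W=load('w1')
g=im.astype(int)
# lip outer edge (sat wood starts), rail inner edge
L=[];Rr=[]
for v in range(105,180,3):
    r=g[v]; sat=(r[:,2]-r[:,0])
    u=next(u for u in range(280,295) if sat[u]>50); u0=u-1+ (50-sat[u-1])/(sat[u]-sat[u-1]); L.append(onz(W,u0+0.0,v,21)[:2])
    b=r[:,0]; u=next(u for u in range(344,352) if b[u]>170); u0=u-1+(170-b[u-1])/(b[u]-b[u-1]); Rr.append(onz(W,u0,v,36)[:2])
L=np.array(L);Rr=np.array(Rr)
pl=np.polyfit(L[:,1],L[:,0],1);pr=np.polyfit(Rr[:,1],Rr[:,0],1)
ym=200
print("slopes",pl[0],pr[0],"width at",np.polyval(pr,ym)-np.polyval(pl,ym),"expected 79")
for y in (100,200,280): print(y,np.polyval(pl,y),np.polyval(pr,y))
for n,u,v,z in[("bracketL",282.5,7.5,52),("bracketR",347.5,7.5,52),("lipend",291.5,233.7,21),("bumper bot",(318),31,20),("pad top",318,189,38),("stop outer",318,233.7,44),("handle",338,235,105)]: print(n,onz(W,u,v,z).round(1))
# tin a lid circle
m=((im.max(2).astype(int)-im.min(2)<45)&(im.max(2)>130)).astype(np.uint8)
m[:,:288]=0;m[:,343:]=0;m[:34]=0;m[105:]=0
c=max(cv2.findContours(m,0,2)[0],key=cv2.contourArea);(x,y),(w,h),_=cv2.fitEllipse(cv2.convexHull(c));print("lid",x,y,w,h,onz(W,x,y,72+8).round(1), "diam",w/287*(408-80))
E
```

```text
slopes -0.019539286775873865 -0.011800093979378258 width at 78.95567876116274 expected 79
100 374.8146648847147 452.99642436622787
200 372.86073620712733 451.8164149682901
280 371.2975932650574 450.87240744993983
bracketL [375.3 350.2  52. ]
bracketR [448.  350.4  52. ]
lipend [377.7  69.2  21. ]
bumper bot [415.  335.1  20. ]
pad top [415.7 139.2  38. ]
stop outer [415.9  78.5  44. ]
handle [438.5 101.1 105. ]
lid 314.5104064941406 65.83657836914062 52.29576873779297 56.709537506103516 [411.5 283.4  80. ] diam 59.766592843191965
```

>>> {"fn": "servo_tool", "kwargs": {"rows": [[[-0.048,-0.001,0,0],[-0.048,-0.001,0,0],[-0.048,-0.001,0,0],[-0.048,-0.001,0,0],[-0.048,-0.001,0,0],[-0.048,-0.001,0,0],[-0.048,-0.001,0,0],[-0.048,-0.001,0,0],[-0.048,-0.001,0,0],[-0.048,-0.001,0,0],[-0.048,-0.001,0,0],[0,0,0,0]]]}}

```text
time: 3.35
tcp_pos: [404.6, -382.7, 230.5]
tool_rot: [2.221, 2.222, -0.003]
wrist_force: [0.7, 0.2, -0.7]
finger_gap: 0.998
gripper_force: 0.0
```

```bash
python3 - <<'E'
from h import *
snap('w2')
im,W=load('w2')
m=((im.max(2).astype(int)-im.min(2)<45)&(im.max(2)>120)).astype(np.uint8)
u,v=proj(W,[400,-317,72])[0];print(u,v)
m2=np.zeros_like(m);cv2.circle(m2,(int(u),int(v)),60,1,-1);m&=m2
for c in sorted(cv2.findContours(m,0,2)[0],key=cv2.contourArea)[-3:]:
    if len(c)>8: (x,y),(w,h),_=cv2.fitEllipse(cv2.convexHull(c));print("lid",x,y,w,h,onz(W,x,y,72).round(1),cv2.contourArea(c),w/287*336)
E
```

```text
3.35 [ 404.6 -382.7  230.5] [ 2.2206  2.2216 -0.0025] [ 0.67  0.2  -0.75] 0.9975877223480802 0.0
313.1631970361421 129.73639632501602
lid 194.15188598632812 -15.866363525390625 50.46013641357422 435.90301513671875 [ 275.8 -166.4   72. ] 397.5 59.075281654916154
lid 362.1746826171875 121.84219360351562 19.208803176879883 63.9991455078125 [ 455.7 -308.1   72. ] 809.0 22.488354938786205
lid 292.832763671875 122.74296569824219 80.45703125 91.49529266357422 [ 376.9 -309.2   72. ] 3949.5 94.19359756097562
```

View pics/w2.png

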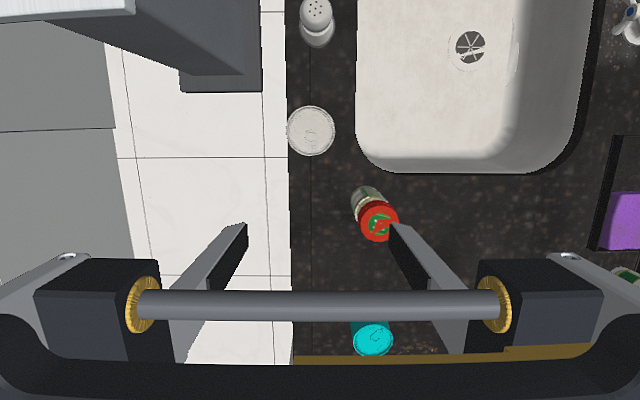

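The view shows tin_b's lid at u 287–334, v 106–155, centre about (310.5,130.5). The salt shaker top is near (317,10) and the spice cap near (379,222).

```bash
python3 - <<'E'
from h import *
im,W=load('w2')
for u,v,z in [(310.7,130.5,72),(287,130.5,72),(334.5,130.5,72),(310.5,106,72),(310.5,155.5,72),(317,9,90),(379,222,106)]: print(onz(W,u,v,z).round(1))
g=cv2.cvtColor(im,cv2.COLOR_BGR2GRAY)
print(cv2.HoughCircles(g[90:175,270:350],cv2.HOUGH_GRADIENT,1,50,param1=120,param2=12,minRadius=21,maxRadius=28))
E
```

```text
[ 397.2 -317.9   72. ]
[ 370.1 -317.8   72. ]
[ 424.4 -317.8   72. ]
[ 397.1 -290.9   72. ]
[ 396.8 -346.4   72. ]
[ 404.5 -198.4   90. ]
[ 473.5 -416.3  106. ]
[[[40.5 39.5 25.2]]]
```

>>> {"fn": "servo_tool", "kwargs": {"rows": [[[0.0325,-0.0038,0,0],[0.0325,-0.0038,0,0],[0,0,0.045,0],[0,0,0.045,0],[0,0,0.045,0],[0,0,0.045,0],[0,0,0.0165,0],[0,0,0,0],[0,0,0,0]]]}}

```text
time: 4.3
tcp_pos: [398.3, -311.8, 35.5]
tool_rot: [2.216, 2.227, 0.0]
wrist_force: [0.5, 0.0, 0.4]
finger_gap: 0.997
gripper_force: 0.0
```

>>> {"fn": "servo_tool", "kwargs": {"rows": [[[0,0,0,0],[0,0,0,0],[0,0,0,0],[0,0,0,0],[0,0,0,0],[0,0,0,0],[0,0,0,0],[0,0,0,0]]], "gripper": 1, "squeeze": 15}}

```text
time: 5.1
tcp_pos: [397.8, -312.6, 35.3]
tool_rot: [-2.218, -2.225, 0.001]
wrist_force: [-2.8, 0.6, 4.7]
finger_gap: 0.605
gripper_force: 15.0
```

>>> {"fn": "servo_tool", "kwargs": {"rows": [[[0,0,-0.02,0],[0,0,-0.04,0],[0,0,-0.04,0],[0,0,-0.04,0],[0,0,0,0],[0.03,0.0014,0,0],[0.045,0.0014,0,0],[0.045,0.0014,0,0],[0.045,0.0014,0,0],[0.045,0.0014,0,0],[0.045,0.0014,0,0],[0.045,0.0014,0,0],[0.045,0.0014,0,0],[0.045,0.0014,0,0],[0.045,0.0014,0,0],[0.045,0.0014,0,0],[0.03,0.0014,0,0],[0,0,0,0],[0,0,0,0]]]}}

```text
time: 7.0
tcp_pos: [412.0, 197.7, 173.3]
tool_rot: [-2.215, -2.226, 0.004]
wrist_force: [-0.1, -0.2, -1.2]
finger_gap: 0.605
gripper_force: 15.0
```

```bash
python3 - <<'E'
from h import *
snap('w3')
im,W=load('w3')
s=telemetry.get_state()
print(proj(W,[s['tcp_pos'],s['tcp_pos']+[0,0,37]]))
cv2.imwrite("pics/c4.png",cv2.resize(im[0:300,200:440],(640,800))[:600])
E
```

```text
7.0 [412.  197.7 173.3] [-2.2151 -2.2262  0.0042] [-0.13 -0.21 -1.15] 0.6046841243004165 14.999818056821823
[[316.58135727 237.42311249]
 [316.04143103 263.74853946]]
```

View pics/c4.png

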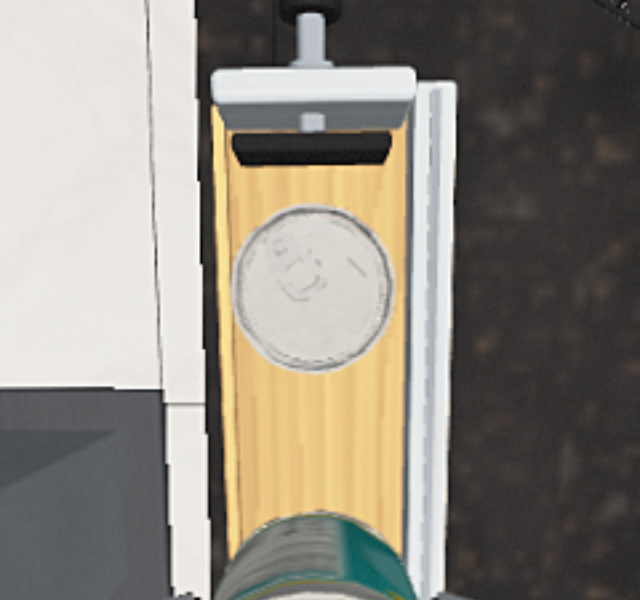

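tin_b is held upright at the picture's bottom (320,560), with tin_a's lid at about (313,288) in the crop, well clear. Now I'll lower it.

>>> {"fn": "servo_tool", "kwargs": {"rows": [[[0,0,0.04,0],[0,0,0.04,0],[0,0.0007,0.03,0],[0,0,0.01,0],[0,0,0.004,0],[0,0,0.002,0],[0,0,0,0],[0,0,0,0]]]}}

```text
time: 7.85
tcp_pos: [415.3, 197.9, 50.4]
tool_rot: [2.217, 2.223, 0.004]
wrist_force: [-0.0, -0.3, -0.5]
finger_gap: 0.606
gripper_force: 15.0
```

>>> {"fn": "servo_tool", "kwargs": {"rows": [[[0,-0.001,0.003,0],[0,-0.001,0.002,0],[0,0,0.001,0],[0,0,0.001,0],[0,0,0,0],[0,0,0,0]]]}}

```text
time: 8.45
tcp_pos: [411.6, 197.7, 43.3]
tool_rot: [-2.217, -2.225, 0.001]
wrist_force: [-4.1, -0.7, 10.7]
finger_gap: 0.605
gripper_force: 15.0
```

>>> {"fn": "servo_tool", "kwargs": {"rows": [[[0,0,-0.001,0],[0,0,0,0],[0,0,0,0],[0,0,0,0],[0,0,0,0],[0,0,0,0],[0,0,-0.02,0],[0,0,-0.04,0],[0,0,-0.04,0],[0,0,-0.04,0],[0,0,-0.04,0],[0,0,0,0]]], "gripper": -1}}

```text
time: 9.65
tcp_pos: [416.2, 198.8, 229.6]
tool_rot: [2.213, 2.22, 0.018]
wrist_force: [1.0, -0.6, 0.3]
finger_gap: 1.003
gripper_force: 0.0
```

```bash
python3 -c "
from h import *
snap('w4')"
```

```text
9.65 [416.2 198.8 229.6] [2.2132 2.2202 0.0181] [ 1.02 -0.65  0.31] 1.003038428343469 0.0
```

View pics/w4.png

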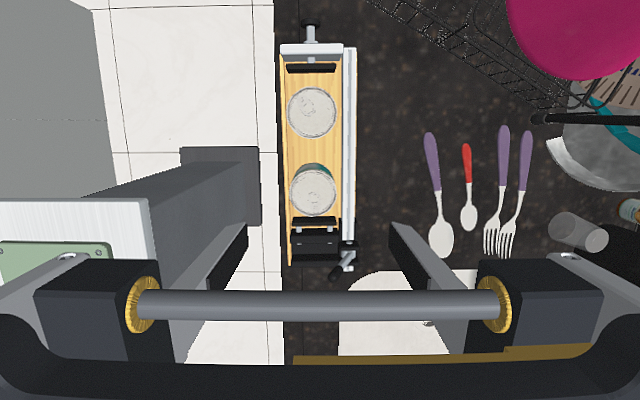

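Both tins stand on the rack, with lids at (312,112) and (314,192). The pad is at v≈220, the stop at about (316,243) and the lever handle at about (335,273), near open. tin_b is upright and let go. Next I go behind the stop with the fingers shut.

>>> {"fn": "servo_tool", "kwargs": {"rows": [[[-0.0385,-0.001,0,0],[-0.0385,-0.001,0,0],[-0.0385,-0.001,0,0],[-0.0385,-0.001,0,0],[0,0,0.04,0],[0,0,0.04,0],[0,0,0.04,0],[0,0,0.04,0],[0,0,0.02,0],[0,0,0,0],[0,0,0,0],[0,0,0,0]]], "gripper": 1}}

```text
time: 10.9
tcp_pos: [409.4, 43.5, 43.9]
tool_rot: [2.217, 2.224, 0.002]
wrist_force: [-0.3, 0.6, 0.4]
finger_gap: 0.021
gripper_force: 0.0
```

```bash
python3 - <<'E'
from h import *
im,W=load('w4')
g=cv2.cvtColor(im,cv2.COLOR_BGR2GRAY)
for (u,v,z) in [(312,112.5,80),(314,192.5,80)]: print(onz(W,u,v,z).round(1))
c=cv2.HoughCircles(g[75:225,270:350],cv2.HOUGH_GRADIENT,1,50,param1=120,param2=12,minRadius=21,maxRadius=30)[0]
for x,y,r in c: print(x+270,y+75,r,onz(W,x+270,y+75,80).round(1))
col=g[40:285,300:330].mean(1).astype(int)
print(list(zip(range(40,285),col)))
E
```

```text
[412.3 283.9  80. ]
[414.5 193.6  80. ]
311.5 113.5 23.9 [411.8 282.8  80. ]
313.5 194.5 21.6 [413.9 191.2  80. ]
[(40, np.int64(85)), (41, np.int64(105)), (42, np.int64(106)), (43, np.int64(135)), (44, np.int64(244)), (45, np.int64(233)), (46, np.int64(233)), (47, np.int64(233)), (48, np.int64(231)), (49, np.int64(232)), (50, np.int64(236)), (51, np.int64(234)), (52, np.int64(228)), (53, np.int64(199)), (54, np.int64(123)), (55, np.int64(95)), (56, np.int64(106)), (57, np.int64(122)), (58, np.int64(126)), (59, np.int64(124)), (60, np.int64(117)), (61, np.int64(176)), (62, np.int64(194)), (63, np.int64(83)), (64, np.int64(34)), (65, np.int64(43)), (66, np.int64(46)), (67, np.int64(45)), (68, np.int64(44)), (69, np.int64(20)), (70, np.int64(23)), (71, np.int64(15)), (72, np.int64(47)), (73, np.int64(176)), (74, np.int64(214)), (75, np.int64(205)), (76, np.int64(204)), (77, np.int64(204)), (78, np.int64(204)), (79, np.int64(204)), (80, np.int64(204)), (81, np.int64(204)), (82, np.int64(204)), (83, np.int64(204)), (84, np.int64(204)), (85, np.int64(204)), (86, np.int64(204)), (87, np.in
[... 3565 characters left out ...]
4(48)), (252, np.int64(48)), (253, np.int64(43)), (254, np.int64(22)), (255, np.int64(23)), (256, np.int64(23)), (257, np.int64(24)), (258, np.int64(24)), (259, np.int64(23)), (260, np.int64(26)), (261, np.int64(38)), (262, np.int64(46)), (263, np.int64(46)), (264, np.int64(48)), (265, np.int64(49)), (266, np.int64(47)), (267, np.int64(47)), (268, np.int64(55)), (269, np.int64(56)), (270, np.int64(59)), (271, np.int64(59)), (272, np.int64(56)), (273, np.int64(54)), (274, np.int64(52)), (275, np.int64(52)), (276, np.int64(53)), (277, np.int64(52)), (278, np.int64(51)), (279, np.int64(51)), (280, np.int64(52)), (281, np.int64(52)), (282, np.int64(52)), (283, np.int64(52)), (284, np.int64(52))]
```

>>> {"fn": "servo_tool", "kwargs": {"rows": [[[0,0,0.005,0],[0,0.001,0.004,0],[0.008,0,0,0],[0.004,0,0,0],[0.003,0,0,0],[0.003,0,0,0],[0.003,0,0,0],[0.003,0,0,0],[0,0,0,0],[0,0,0,0]]]}}

```text
time: 11.9
tcp_pos: [409.3, 67.2, 34.0]
tool_rot: [2.217, 2.225, -0.001]
wrist_force: [0.2, -1.9, 0.4]
finger_gap: 0.008
gripper_force: 1.5
```

>>> {"fn": "servo_tool", "kwargs": {"rows": [[[0.002,0,0,0],[0.003,0,0,0],[0.004,0,0,0],[0.004,0,0,0],[0.004,0,0,0],[0.004,0,0,0],[0.004,0,0,0],[0.004,0,0,0],[0.004,0,0,0],[0.004,0,0,0],[0.004,0,0,0],[0.004,0,0,0],[0.004,0,0,0],[0.004,0,0,0],[0.004,0,0,0],[0.004,0,0,0],[0,0,0,0],[0,0,0,0]]]}}

```text
time: 13.7
tcp_pos: [408.3, 126.3, 34.0]
tool_rot: [2.215, 2.225, -0.008]
wrist_force: [-1.8, -9.3, 4.2]
finger_gap: 0.01
gripper_force: 4.8
```

>>> {"fn": "servo_tool", "kwargs": {"rows": [[[0.003,0,0,0],[0.003,0,0,0],[0.003,0,0,0],[0.002,0,0,0],[0.002,0,0,0]]]}}

```text
time: 14.2
tcp_pos: [408.1, 138.7, 34.0]
tool_rot: [2.215, 2.225, -0.01]
wrist_force: [-2.4, -12.4, 6.3]
finger_gap: 0.004
gripper_force: 5.9
```

>>> {"fn": "servo_tool", "kwargs": {"rows": [[[0.001,0,0,0],[0.001,0,0,0],[0.001,0,0,0],[0.001,0,0,0]]]}}

```text
time: 14.6
tcp_pos: [408.0, 142.6, 34.0]
tool_rot: [2.215, 2.225, -0.01]
wrist_force: [-2.1, -11.9, 5.6]
finger_gap: 0.004
gripper_force: 5.8
```

```bash
python3 - <<'E'
from h import *
snap('w5')
im,W=load('w5')
g=cv2.cvtColor(im,cv2.COLOR_BGR2GRAY)
u0=int(proj(W,[413,300,30])[0][0]);print(u0, proj(W,[[413,330,30],[413,310,30],[412,285,80],[412,230,80],[413,200,38]]).round())
print(g[0:230,u0-8:u0+8].mean(1).astype(int).tolist())
E
```

```text
14.6 [408.  142.6  34. ] [ 2.2147  2.225  -0.0099] [ -2.13 -11.86   5.56] 0.004401841107894298 5.849119685590267
326 [[327. -93.]
 [326. -53.]
 [326. -55.]
 [325.  89.]
 [325. 150.]]
[211, 211, 211, 211, 211, 211, 211, 210, 210, 210, 210, 209, 209, 209, 209, 209, 210, 209, 209, 209, 208, 208, 208, 209, 209, 209, 210, 211, 211, 211, 211, 211, 211, 210, 211, 210, 211, 211, 211, 212, 211, 212, 211, 211, 210, 211, 211, 211, 212, 210, 207, 204, 201, 205, 207, 207, 211, 190, 162, 171, 203, 209, 209, 211, 212, 212, 212, 212, 212, 212, 212, 212, 213, 213, 213, 213, 213, 213, 214, 213, 209, 203, 207, 210, 210, 210, 209, 209, 209, 210, 209, 210, 204, 204, 208, 207, 208, 207, 206, 207, 208, 185, 203, 211, 211, 211, 212, 212, 213, 214, 203, 205, 215, 189, 178, 168, 136, 143, 198, 214, 186, 202, 94, 34, 42, 44, 46, 44, 45, 45, 42, 31, 50, 227, 210, 205, 205, 205, 205, 205, 206, 205, 205, 206, 213, 221, 15, 15, 23, 23, 32, 41, 49, 52, 51, 51, 50, 49, 49, 48, 47, 47, 47, 47, 47, 46, 47, 44, 37, 34, 46, 47, 47, 47, 47, 46, 46, 46, 46, 46, 46, 45, 46, 46, 46, 46, 46, 46, 45, 46, 45, 45, 45, 45, 45, 46, 46, 45, 45, 45, 46, 45, 21, 23, 26, 25, 23, 25, 23, 23, 22, 25, 33, 42, 47, 49, 48, 47, 46, 45, 45, 45, 46, 47, 44, 42, 71, 110, 104, 104]
```

```bash
cat >> h.py <<'E'
def gap(tag):
    snap(tag); im,W=load(tag); g=cv2.cvtColor(im,cv2.COLOR_BGR2GRAY)
    p=g[90:175,318:334].mean(1)
    d=[i+90 for i in range(1,85) if (p[i]<80)!=(p[i-1]<80)]
    print("edges",d)
E
echo
```

>>> {"fn": "servo_tool", "kwargs": {"rows": [[[0.001,0,0,0],[0.001,0,0,0],[0.001,0,0,0]]]}}

```text
time: 14.95
tcp_pos: [408.0, 145.6, 34.0]
tool_rot: [2.215, 2.225, -0.01]
wrist_force: [-2.6, -11.2, 6.0]
finger_gap: 0.006
gripper_force: 5.9
```

```bash
python3 -c "
from h import *
gap('g1')"
```

```text
14.95 [408.  145.6  34. ] [ 2.2147  2.2251 -0.0101] [ -2.64 -11.2    6.05] 0.005732363852778375 5.850260853767395
edges [123, 133, 146]
```

>>> {"fn": "servo_tool", "kwargs": {"rows": [[[0.001,0,0,0],[0.001,0,0,0],[0.001,0,0,0]]]}}

```text
time: 15.3
tcp_pos: [407.9, 148.4, 34.0]
tool_rot: [2.214, 2.225, -0.011]
wrist_force: [-1.9, -12.8, 7.1]
finger_gap: 0.007
gripper_force: 6.2
```

```bash
python3 -c "
from h import *
gap('g2')"
```

```text
15.3 [407.9 148.4  34. ] [ 2.2144  2.2251 -0.0106] [ -1.9  -12.82   7.14] 0.0066719665517577555 6.240799427032471
edges [125, 135, 146]
```

>>> {"fn": "servo_tool", "kwargs": {"rows": [[[0.001,0,0,0],[0.001,0,0,0],[0.001,0,0,0]]]}}

```text
time: 15.65
tcp_pos: [407.9, 151.0, 34.0]
tool_rot: [2.214, 2.225, -0.012]
wrist_force: [-3.1, -14.6, 7.1]
finger_gap: 0.003
gripper_force: 7.0
```

```bash
python3 -c "
from h import *
gap('g3')"
```

```text
15.65 [407.9 151.   34. ] [ 2.2137  2.225  -0.0118] [ -3.08 -14.65   7.14] 0.0034988945363032434 6.9927240908145905
edges [130, 139, 146]
```

>>> {"fn": "servo_tool", "kwargs": {"rows": [[[0.001,0,0,0],[0.001,0,0,0],[0.0005,0,0,0],[0,0,0,0]]]}}

```text
time: 16.1
tcp_pos: [407.8, 153.2, 34.0]
tool_rot: [2.213, 2.225, -0.013]
wrist_force: [-2.6, -15.1, 6.5]
finger_gap: 0.006
gripper_force: 7.4
```

```bash
python3 -c "
from h import *
gap('g4')"
```

```text
16.1 [407.8 153.2  34. ] [ 2.2132  2.2251 -0.0127] [ -2.6  -15.07   6.48] 0.005897609996678214 7.365626469254494
edges [135, 143, 146]
```

The pad is pressed in about 6 mm: the gap fell from 13 to 3 px and the force rose by about 3.8 N. I'll back off and move to the lever.

>>> {"fn": "servo_tool", "kwargs": {"rows": [[[-0.004,0,0,0],[-0.01,0,0,0],[-0.021,0,0,0],[0,0,-0.04,0],[0,0,-0.05,0],[0,0,-0.05,0],[0.034,0.0335,0,0],[0.034,0.0335,0,0],[0,0,0,0],[0,0,0.03,0],[0,0,0.03,0],[0,0,0,0],[0,0,0,0],[0,0,0,0]]]}}

```text
time: 17.55
tcp_pos: [476.9, 190.3, 115.5]
tool_rot: [2.218, 2.224, 0.004]
wrist_force: [1.0, 0.4, 0.4]
finger_gap: 0.001
gripper_force: 0.0
```

```bash
python3 - <<'E'
from h import *
snap('w6'); im=eyes.capture("top"); P=eyes.camera_params("top")
w,W=load('w6')
s=telemetry.get_state()
u,v=proj(W,[437,186,108])[0]; print("handle wrist px",u,v, "tcp px",proj(W,s['tcp_pos']), "top px",proj(P,[[437,186,108],[437,186,60]]))
b=cv2.resize(im[150:240,180:290,::-1],(400,327),interpolation=cv2.INTER_CUBIC)
a=cv2.resize(w,(640,400))[0:400,120:520]
a=np.vstack([a,np.zeros((0,400,3),np.uint8)]);b=cv2.copyMakeBorder(b,0,73,0,0,0)
cv2.imwrite("pics/c6.png",np.hstack([a,b]))
E
```

```text
17.55 [476.9 190.3 115.5] [2.2176 2.2235 0.0036] [0.96 0.37 0.43] 0.0007288483855867177 0.0
handle wrist px 258.66725398731626 237.84646506992766 tcp px [[316.7705494  236.34152209]] top px [[235.21025617 191.10037972]
 [237.51058455 197.81721429]]
```

View pics/c6.png

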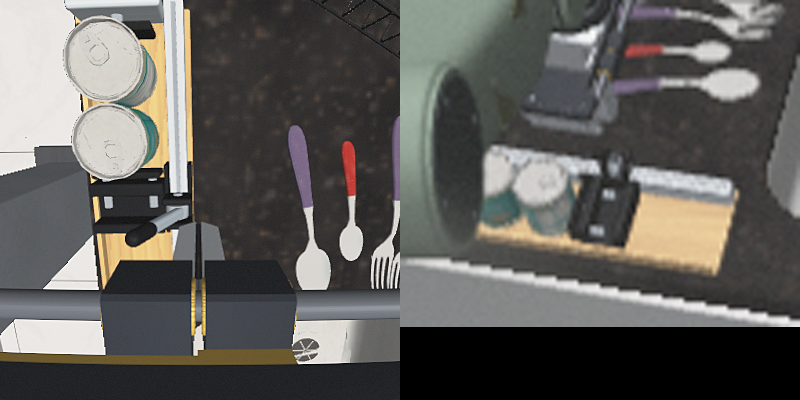

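The wrist half shows the tins touching, at (100,55) and (115,140), and the lever handle from (128,242) to (160,228) in crop pixels. The shut fingers are on its rail side at (205,240), in line with it. The handle agrees with my predicted position within about 4 mm, so I'll press it now.

>>> {"fn": "servo_tool", "kwargs": {"rows": [[[-0.002,0,0.009,0],[0,-0.009,0,0],[0,-0.009,0,0],[0,-0.007,0.002,0],[0,-0.007,0.0025,0],[0,-0.006,0.004,0],[0,-0.006,0.0045,0],[0,0,0,0]]]}}

```text
time: 18.45
tcp_pos: [430.7, 188.3, 91.4]
tool_rot: [-2.217, -2.224, 0.001]
wrist_force: [0.6, 0.2, 0.3]
finger_gap: 0.001
gripper_force: 0.2
```

>>> {"fn": "servo_tool", "kwargs": {"rows": [[[0,-0.005,0.005,0],[0,-0.004,0.006,0],[0,-0.004,0.006,0],[0,-0.003,0.007,0],[0,0,0,0]]]}}

```text
time: 18.95
tcp_pos: [414.7, 187.7, 66.6]
tool_rot: [-2.217, -2.224, 0.003]
wrist_force: [0.3, -0.8, 1.0]
finger_gap: 0.004
gripper_force: 0.5
```

>>> {"fn": "servo_tool", "kwargs": {"rows": [[[0,-0.002,0.005,0],[0,-0.001,0.005,0],[0,0,0.003,0],[0,0,0.002,0],[0,0,0,0]]]}}

```text
time: 19.45
tcp_pos: [414.3, 188.4, 54.9]
tool_rot: [2.217, 2.224, 0.002]
wrist_force: [-1.1, -4.1, 15.3]
finger_gap: 0.005
gripper_force: 8.8
```

```bash
python3 - <<'E'
from h import *
snap('w7')
im,W=load('w7');print(proj(W,[[397,188,54],[460,188,48],[437,188,108]]))
g=cv2.cvtColor(im,cv2.COLOR_BGR2GRAY)
for v in range(180,250,8): print(v,g[v,250:400:5].tolist())
E
```

```text
19.45 [414.3 188.4  54.9] [2.2171 2.2241 0.0024] [-1.14 -4.08 15.25] 0.004656102418102709 8.793716943764593
[[290.25062346 236.32462858]
 [382.66956465 233.16359392]
 [362.44579672 278.51552491]]
180 [94, 44, 41, 217, 143, 218, 171, 212, 216, 217, 217, 215, 211, 208, 205, 210, 216, 216, 209, 104, 200, 76, 1, 41, 178, 231, 196, 227, 239, 35]
188 [93, 52, 46, 216, 39, 47, 31, 211, 161, 147, 215, 216, 206, 198, 201, 206, 198, 104, 228, 41, 44, 46, 16, 42, 187, 232, 195, 229, 249, 36]
196 [92, 48, 50, 221, 7, 23, 14, 0, 17, 8, 166, 225, 234, 222, 76, 14, 18, 19, 22, 20, 27, 27, 26, 43, 202, 232, 193, 229, 255, 45]
204 [91, 43, 49, 199, 45, 45, 44, 46, 43, 44, 47, 43, 46, 46, 46, 48, 51, 47, 50, 46, 51, 51, 52, 42, 218, 233, 192, 229, 188, 44]
212 [90, 49, 48, 211, 42, 48, 48, 46, 50, 45, 48, 47, 47, 49, 46, 46, 48, 45, 43, 47, 49, 49, 49, 23, 14, 15, 103, 97, 25, 20]
220 [94, 68, 47, 192, 207, 45, 51, 191, 189, 47, 44, 46, 43, 42, 43, 45, 47, 43, 147, 188, 30, 45, 15, 23, 29, 26, 20, 24, 24, 23]
228 [91, 79, 59, 134, 216, 47, 25, 44, 34, 22, 122, 118, 119, 98, 37, 116, 116, 117, 41, 88, 56, 57, 51, 63, 36, 41, 38, 41, 34, 94]
236 [74, 108, 78, 98, 221, 36, 54, 54, 50, 46, 118, 117, 116, 96, 15, 116, 117, 117, 182, 189, 189, 189, 191, 191, 189, 190, 186, 191, 193, 198]
244 [233, 236, 55, 36, 221, 25, 38, 39, 37, 90, 117, 117, 118, 75, 15, 117, 116, 118, 122, 77, 76, 75, 76, 74, 73, 166, 194, 193, 199, 95]
```

>>> {"fn": "servo_tool", "kwargs": {"rows": [[[0,0,0.001,0],[0,0,0.001,0],[0,0,0,0]]]}}

```text
time: 19.8
tcp_pos: [414.4, 188.5, 54.5]
tool_rot: [2.217, 2.224, 0.002]
wrist_force: [-5.8, 0.9, 28.0]
finger_gap: 0.004
gripper_force: 14.7
```

>>> {"fn": "servo_tool", "kwargs": {"rows": [[[0,0,-0.01,0],[0,0,-0.04,0],[-0.04,0,0,0],[-0.04,0,0,0],[0,0,0,0],[0,0,0,0],[0,0,0,0]]]}}

```text
time: 20.5
tcp_pos: [412.2, 108.7, 100.2]
tool_rot: [-2.216, -2.224, 0.002]
wrist_force: [-0.1, -0.3, 0.3]
finger_gap: 0.009
gripper_force: 0.0
```

```bash
python3 - <<'E'
from h import *
snap('w8')
im,W=load('w8')
# predicted handle pixels for lever angles: handle centre at rise a
for a in (0,0.05,0.13,0.3,0.5):
    print(a,proj(W,[[460-64*np.cos(a)-0.,188,53+64*np.sin(a)],[460-79*np.cos(a),188,54+79*np.sin(a)]]).round(1).tolist())
g=cv2.cvtColor(im,cv2.COLOR_BGR2GRAY)
p=proj(W,[[413,216,38],[413,221,38],[412,250,80],[411,307,80],[413,188,44]]).round();print(p.tolist())
u=int(p[0][0]);print(int(p[1][1])-20,g[int(p[1][1])-20:int(p[4][1])+30,u-14:u+2].mean(1).astype(int).tolist())
v0=int(proj(W,[396,188,53])[0][1])
for v in range(v0-15,v0+18,3): print(v,g[v,255:400:5].tolist())
c=cv2.HoughCircles(g[:v0-10,270:370],cv2.HOUGH_GRADIENT,1,50,param1=120,param2=14,minRadius=26,maxRadius=42)
if c is not None:
  for x,y,r in c[0]: print('circ',x+270,y,r,onz(W,x+270,y,80).round(1))
E
```

```text
20.5 [412.2 108.7 100.2] [-2.2165e+00 -2.2238e+00  1.8000e-03] [-0.14 -0.32  0.3 ] 0.008788380436320102 0.0
0 [[295.6, 114.5], [275.6, 114.4]]
0.05 [[295.4, 114.4], [274.9, 114.3]]
0.13 [[295.4, 114.1], [274.4, 114.0]]
0.3 [[297.6, 113.6], [275.8, 113.3]]
0.5 [[303.9, 113.0], [282.2, 112.4]]
[[318.0, 78.0], [318.0, 72.0], [317.0, 11.0], [315.0, -93.0], [318.0, 115.0]]
52 [215, 209, 206, 198, 176, 179, 207, 201, 135, 93, 92, 95, 80, 85, 91, 89, 90, 90, 88, 84, 51, 42, 45, 44, 44, 45, 43, 41, 25, 24, 20, 10, 115, 154, 72, 38, 51, 52, 53, 53, 52, 52, 51, 51, 50, 49, 50, 44, 38, 25, 20, 30, 50, 52, 52, 52, 52, 38, 54, 70, 69, 61, 61, 65, 62, 60, 56, 60, 64, 66, 66, 58, 28, 44, 50, 50, 49, 48, 49, 48, 49, 50, 36, 21, 40, 49, 53, 51, 49, 48, 48, 47, 47]
99 [251, 233, 43, 36, 168, 48, 45, 43, 42, 42, 41, 45, 45, 42, 45, 46, 44, 43, 48, 45, 41, 44, 20, 50, 51, 52, 53, 52, 54]
102 [229, 233, 46, 45, 221, 18, 22, 0, 0, 25, 18, 24, 22, 12, 21, 23, 18, 49, 132, 19, 18, 26, 26, 44, 43, 41, 44, 46, 45]
105 [204, 233, 44, 47, 216, 34, 51, 193, 196, 57, 50, 53, 55, 54, 54, 53, 54, 105, 188, 46, 52, 
[... 440 characters left out ...]

117 [81, 231, 47, 48, 218, 66, 39, 49, 49, 48, 49, 48, 44, 190, 184, 185, 184, 184, 184, 184, 184, 184, 183, 183, 184, 187, 194, 195, 48]
120 [126, 230, 34, 49, 217, 61, 40, 50, 46, 48, 49, 47, 28, 186, 188, 186, 188, 191, 189, 189, 192, 193, 194, 191, 190, 190, 191, 197, 53]
123 [149, 229, 21, 51, 218, 85, 26, 34, 34, 33, 34, 33, 40, 104, 100, 93, 67, 67, 64, 65, 63, 52, 64, 142, 193, 192, 201, 195, 50]
126 [43, 231, 17, 52, 218, 82, 49, 50, 53, 49, 53, 51, 49, 51, 50, 49, 53, 51, 50, 55, 53, 20, 40, 255, 159, 212, 101, 52, 45]
129 [58, 233, 17, 52, 216, 115, 49, 46, 49, 47, 52, 48, 50, 49, 49, 51, 50, 51, 50, 49, 52, 22, 23, 47, 50, 51, 51, 55, 55]
circ 315.5 19.5 40.3 [411.3 244.9  80. ]
```

```bash
python3 -c "
from bench import order
print(order.close_job())"
```

```text
the job is handed in; nothing more can be done
None
```

I handed the job in at about 20.5 s of the 58 s: tin_b stands on the rack against tin_a, the pad is pressed in about 6 mm and the lever is down against its end stop; no verdict was returned, and the final check used camera and force readings only.

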